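# Set the recipe stand's spring leg to its length mark and clamp it

## Robot

A 6-joint arm with a two-finger parallel gripper is mounted at the origin on a cart in front of the work surface, level with it; the furniture and walls round the work are solid. World frame = base frame: x ahead of the robot, y to its left, z up, the work surface at z = 0. Lengths are in m, angles in degrees, forces in N, time in s.
With the tool pointing down it reaches from about 0.25 to 0.775 m from the base axis. Payload 4 kg.
Tool frame: the origin (TCP) lies at the very end of the fingers, on their centre line; the grasp point (between the pads) lies 19 mm behind it; z points along the fingers, y is the direction in which the jaws open and shut (so a half turn about z gives the same grasp; the last joint's range is limited). The gripper opens to 94 mm and grips with 3 to 60 N. Pads are 16 mm wide; open, the fingers measure 119 mm over their backs; the gripper's body (75 mm by 177 mm) begins 78 mm behind the grasp point.
Start: joints at [58.493, 4.996, 78.535, -0, 96.463, -5.907], TCP at [0.238, 0.496, 0.206] pointing down, gripper open.
Joint ranges: [-177.83, 177.83], [-43.37, 116.18], [15.69, 146.23], [-61.86, 241.86], [9.47, 152.12], [-147.06, 147.06]. Speed limits (degrees/s): [159.86, 159.86, 180, 180, 180, 180].

## Interface

Orientations are given as a 3x3 rotation matrix whose columns are the frame's x, y, z axes.
In Python, from bench import telemetry, cams, workorder gives the robot as it stands.
- The arm moves only by the tool jog_arm, never from a script. Its arguments are lists of equal length, an entry for each row: "xyz": the shift along the tool's x, y, z in cm, a list of three; "twist": the turn about the tool's z in degrees. A call has exactly 8 rows; each row is the pose to reach, as a shift and turn from the pose commanded when the call began, along the tool's axes at that moment; what a row does not reach only later rows make up. A row lasts 1/8 s, in which the tool goes at most 62.5 mm and 10.7 degrees, less where a joint would pass 70% of its speed; a pose out of reach is approached as far as the arm can. A call with a gripper value outside its range is refused whole. "hand" is the finger opening in cm, from 0 to 9.4, set as the call begins (left out, the last holds). The fingers move at their own pace and stop on an object; the grip force is fixed at half the most. Time passes only in rows, so rows that repeat a pose let the fingers close, or fill a call up. It gives the time, the measured TCP pose, the force and the opening at its end, in the units of the state.
- telemetry.read_state(): the state, without advancing time (a new reading comes with each control period).
- cams.camera(name): name is "scene" or "top" or "wrist"; returns (picture, depth): 480x640x3 uint8, red, green, blue; 480x640 float32, m along the optical axis (not along the pixel's ray), 0 where there is no reading.
- cams.camera_params(name): a dict with "fx", "fy", "cx", "cy" (pixels), "rvec" (rotation vector, rad) and "tvec" (3), from world to camera coordinates, as OpenCV has them. Camera axes: x right, y down, z forward; pixel columns grow to the right and rows downward; lengths in m; the calibration is good to about 2 mm. The wrist camera is an equidistant fisheye: a pixel r from the principal point sees the ray r / f radians off the axis. A picture is of the moment at which its call begins: read the wrist's pose just before it. camera_params takes no time and is no camera call; for the wrist camera it gives the pose at the moment of the call.
- workorder.sign_off(): hands the job in, once; it reports no verdict.
The state is a dict: "clock": time; "joint_pos": joint angles; "joint_velocities": joint speeds; "tau": joint torques, N m; "ee_pos": TCP position; "eef_rot": TCP orientation; "wrist_force": force on the tool from outside, world axes, zero at the start; "ft_torque": the same for the moment, N m; "finger_gap": finger opening in m.
Only numpy, scipy, OpenCV 4.12 (cv2) and the standard library are available. Lean on these libraries where they do the work, as an engineer would, in place of code of your own. Each camera call takes 0.05 s, during which the arm holds its last target. There are 200 camera calls.

## Task

On the worktop lies the telescopic leg of a recipe stand in its wooden cradle. Squeeze the trigger against the fixed upright grip so that the leg springs out, and let the trigger go again. Then, with its cam lever still wide open, push the leg back in until its pointer lines up with the upright fin of the length marker, hold it there while you squeeze the cam lever fully shut against the leg's finger block, and finish still gripping it there: do not let go, do not shift the marker, and leave the other things alone.

Things in the scene. Friction and masses are not known exactly. Their poses are not given: they have to be found in the camera images.
- cradle: Wooden board 420 x 150 x 12 mm, fixed, with the leg's mechanism on it. Origin on the worktop under the leg's centre line; +x is the way the leg springs out, +y the cam lever's side, -y the marker's. In its frame, mm: board x -220..200, y -92..58; aluminium sleeve x -120..30, y +-16, top z 49; black upright grip x -192..-168, y +-13, top z 112; trigger blade x -148..-142 at rest.
- grip_back (a point): Middle of the back face of the fixed grip (it looks along cradle -x), 85 mm above the worktop, at cradle x -192, y 0 mm. One finger goes here, the other on trigger_face.
- trigger_face (a point): On the +x face of the trigger, a dark steel blade 16 mm wide, top z 110 mm; the point is 85 mm above the worktop, 50 mm in front of grip_back along cradle x at rest. The blade hinges at its foot (z 35); from the foot a catch arm runs along +x above the sleeve (top z 51 mm; its hooked end rises 20 mm when squeezed): keep the fingertips above z 62 mm here.
- trigger (a joint): Trigger angle, rad: 0 at rest, 0.3 fully squeezed (stop); counts as squeezed above 0.2. Past about 0.13 its catch lifts and the leg springs out. A pinch of 20 N or more between trigger_face and grip_back, fingertips about 66 mm above the worktop, takes it to the stop, the pinch then being about 41 mm wide. It springs back by itself.
- leg: Sliding leg: aluminium bar with a black runner at its outer end. Origin at worktop level under the crossbar's middle, axes as the cradle's; slides along x only. Runner, in mm: crossbar x -6..6, y -52..52, z 39..73, which the fingers push from its +x side; finger block x 5..45, y -11..4.5, z 18..74. Caught at cradle x 45; a 5 N spring drives it out to 140; the closed lever alone does not hold it.
- leg_block (a point): On the leg's centre line in the finger block, 22 mm outward (+x) of the crossbar's middle, 60 mm above the worktop: fingers go one on each side (y), straddling block and lever. The mark is 25 to 60 mm back in from where the leg springs out to.
- pointer (a point): Tip of the leg's steel pointer tongue, 62 mm to the -y side, at the crossbar's middle in x, 22 mm above the worktop.
- cam_lever (a joint): Cam lever angle, rad: 0 fully shut along the finger block, 0.5 fully open. Upright hinge at leg x 0, y 9 mm; dark steel blade 52 mm long outward along +x, 6 mm thick, z 41..73 mm; shut it lies at leg y 6..12, open its tip stands about 37 mm to the +y side. Stays where left; 5 to 6 N near its tip moves it. Shut, block and lever together are 23 mm wide (leg y -11..12).
- lever_tip (a point): Outer face of the cam lever at its free end, 57 mm above the worktop.
- length_mark (a point): Length marker: dark steel clip on the aluminium scale strip with an upright fin 3 mm thick along x, top z 35 mm. The point is in the fin's middle plane, 22 mm above the worktop, 75 mm to the -y side of the centre line; axes as the cradle's. The pointer is at the mark when both have the same cradle x, to 5 mm. It stays put unless pushed; do not push it.
- spice_a: Spice jar with a red cap, 45 mm across, 106 mm high; bystander. Origin under its middle, as for the next ones.
- spice_b: White spice jar, 47 mm across, 98 mm high; bystander.
- matchbox: Matchbox 36 x 56 x 17 mm; bystander.
- tuna_tin: Flat round food tin, 86 mm across, 40 mm high; bystander.
- recipe_tin: Red tin box with lid, 102 x 132 x 69 mm; bystander.
- mug: White mug, 87 mm across with its handle 121 mm, 96 mm high; bystander.

How it is judged (in metres and radians):
On the way, in this order (a step that is already met when the one before it is completed fails the run):
1. the trigger is squeezed (value of joint trigger above 0.2 rad), for 0.1 s.
2. the trigger is let go and the leg has sprung out (value of joint trigger below 0.05 rad and x of leg in the frame of cradle above 0.065 m and contact force between the fingers and cradle below 0.3 N), for 0.2 s.
3. the fingers hold the leg at the mark with the cam lever still open (x of pointer in the frame of length_mark between -0.005 and 0.005 m and value of joint cam_lever above 0.25 rad and contact force between the fingers and leg above 0.5 N), for 0.15 s.
At the end, for the whole second after the job is handed in: The pointer is within 5 mm of the length mark along the cradle's x, the cam lever is shut (below 0.06 rad), the fingers still grip the leg with its lever (over 3 N), the leg is at rest and the trigger is back at rest (x of pointer in the frame of length_mark between -0.005 and 0.005 m and value of joint cam_lever below 0.06 rad and contact force between the fingers and leg above 3 N and linear speed of leg below 0.01 m/s and value of joint trigger below 0.05 rad); the arm keeps its last pose, push and grip.
It fails at once if the cam lever is closed past half while the pointer is more than 8 mm off the mark (value of joint cam_lever below 0.22 rad and not (x of pointer in the frame of length_mark between -0.008 and 0.008 m)).
It fails at once if the length marker is shifted by more than 4 mm (distance of length_mark from where it was at the start of the episode above 0.004 m).
It fails at once if another thing is shifted by more than 3 cm or tipped over (distance of any of spice_a, spice_b, matchbox, tuna_tin, recipe_tin, mug from where it was at the start of the episode above 0.03 m or angle between any of spice_a, spice_b, matchbox, tuna_tin, recipe_tin, mug's own z axis and vertical above 0.5 rad).
It also fails if it takes over 42 s, if anything falls off the work surface, if the arm or the gripper's body presses on something with over 40 N, if the wrist force passes 120 N, or if a joint passes its speed limit or range.

## Working session

There is one attempt and no reset: what is moved stays moved. The work goes in short steps, Python scripts to look and compute and a tool call to move; the robot and the scene stay as the last step left them, time stands still between calls to the robot, and variables do not carry over. Pictures are saved under pics/ and viewed, about 8 in all and at most 12, crops included, and the job is handed in when it is done.

Besides the shell and the picture viewer there is one more tool, called after "Call:" as name([rows], argument=value, ...), one row to a line, values as JSON. jog_arm: Moves the arm, as the interface text tells. Its arguments: {"type":"object","properties":{"xyz":{"type":"array","items":{"type":"array","items":{"type":"number"}}},"twist":{"type":"array","items":{"type":"number"}},"hand":{"type":"number"}},"required":["xyz","twist"]}

```bash
mkdir -p pics; ls
cat > h.py <<'E'
import numpy as np, cv2
from bench import telemetry, cams, workorder
def P(n):
    p=cams.camera_params(n);R=cv2.Rodrigues(np.array(p['rvec'],float))[0];return p,R,np.array(p['tvec'],float).ravel()
def cloud(n,d):
    p,R,t=P(n);v,u=np.mgrid[:480,:640]
    c=np.stack([(u-p['cx'])/p['fx']*d,(v-p['cy'])/p['fy']*d,d],-1)
    return (c-t)@R
def ray(n,u,v,z):
    p,R,t=P(n);o=-R.T@t;r=R.T@np.array([(u-p['cx'])/p['fx'],(v-p['cy'])/p['fy'],1]);return o+r*(z-o[2])/r[2]
def proj(n,X):
    p,R,t=P(n);c=R@np.asarray(X,float)+t;return p['fx']*c[0]/c[2]+p['cx'],p['fy']*c[1]/c[2]+p['cy']
E
python3 - <<'E'
from h import *
s=telemetry.read_state();print(s['ee_pos'],s['eef_rot'],s['finger_gap'],s['clock'])
for n in('top','scene'):
    im,d=cams.camera(n);np.savez(n+'0.npz',im=im,d=d);cv2.imwrite(f'pics/{n}0.png',im[...,::-1])
    p,R,t=P(n);print(n,p['fx'],-R.T@t,R[2])
E
```

```text
pics
[0.23737235 0.49553883 0.20432498] [[-9.01821732e-01  4.32106822e-01 -1.12167457e-03]
 [ 4.32108225e-01  9.01819867e-01 -1.84643302e-03]
 [ 2.13692108e-04 -2.14983824e-03 -9.99997666e-01]] 0.09392032114150968 0.0
top 457.95150157256757 [ 0.49931413 -0.01597657  1.25401007] [ 0.03166926  0.01227443 -0.99942303]
scene 488.4185967485517 [0.4138262  1.08885784 1.21477356] [ 0.07575675 -0.68893699 -0.7208514 ]
```

View pics/top0.png

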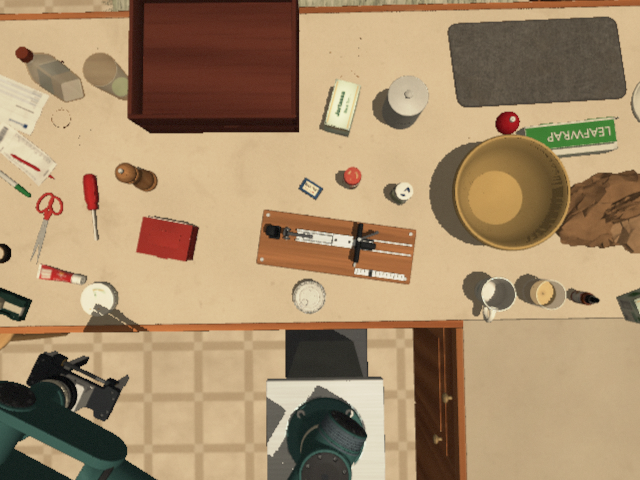

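View pics/scene0.png

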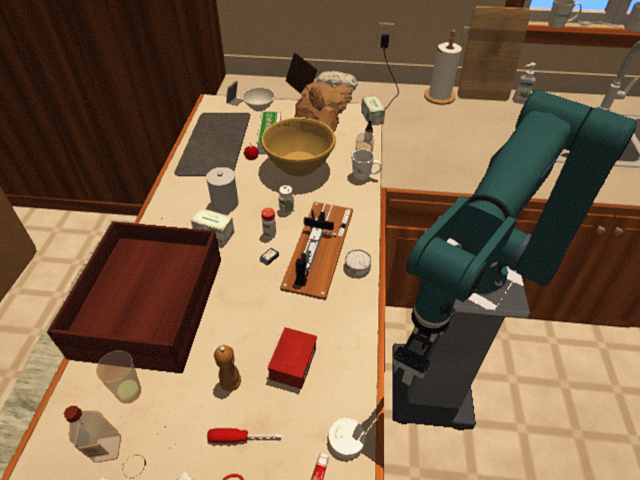

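Top view: the cradle spans about (257,210) to (417,283), with the grip at (272,231), the runner at (360,241) and the white scale strip with marker at about (380,272). The jars are at (352,177) and (402,192), the matchbox at (311,187) and the tuna tin at (308,296).

Run:
```python
from h import *
f=np.load('top0.npz');im=f['im'];d=f['d'];X=cloud('top',d)
hsv=cv2.cvtColor(im,cv2.COLOR_RGB2HSV)
roi=np.zeros((480,640),bool);roi[200:292,245:425]=1
m=roi&(hsv[...,1]>110)&(hsv[...,0]<16)
print(np.median(X[m][:,2]), np.percentile(X[roi][:,2],[5,50]))
m8=cv2.morphologyEx(m.astype(np.uint8),cv2.MORPH_OPEN,np.ones((3,3)))
c=np.concatenate([c for c in cv2.findContours(m8,0,2)[0] if cv2.contourArea(c)>40])
pts=np.array([ray('top',u,v,.012)[:2] for u,v in c[:,0]],np.float32)
(cx,cy),(w,h),a=cv2.minAreaRect(pts);B=cv2.boxPoints(((cx,cy),(w,h),a));print(w,h,a);print(B)
L=[(B[i]-B[(i+1)%4]) for i in range(4)];l=max(L,key=np.linalg.norm);l/=np.linalg.norm(l)
if l[1]>0:l=-l
y=np.array([-l[1],l[0]]);o=np.array([cx,cy])-l*(-.010)-y*(-.017)
print('o',o,'x',l,'y',y,np.degrees(np.arctan2(l[1],l[0])))
np.savez('cr.npz',o=o,x=l,y=y)
# rays check: heights in cradle frame
Q=X.copy();q=X[...,:2]-o;cxx=q@l;cyy=q@y;z=X[...,2]
def st(n,mm):print(n,mm.sum(),'x',cxx[mm].min().round(4),cxx[mm].max().round(4),'y',cyy[mm].min().round(4),cyy[mm].max().round(4),'z',np.median(z[mm]).round(4))
inb=(abs(cxx)<.22)&(cyy>-.092)&(cyy<.06)
st('high>95',inb&(z>.095)); st('crossbar',inb&(z>.06)&(cxx>0)); st('xbar y-20..-50',inb&(z>.06)&(cxx>0)&(cyy<-.02))
st('fin',inb&(z>.024)&(cyy<-.066)&(cxx>0))
big=cv2.resize(im[200:292,245:425],None,fx=4.4,fy=4.4,interpolation=cv2.INTER_CUBIC);cv2.imwrite('pics/crop.png',big[...,::-1])
```

```text
0.012744320733556328 [-0.00272666  0.00922559]
0.4182908535003662 0.14897863566875458 81.30309295654297
[[ 0.40471557 -0.23354697]
 [ 0.5519812  -0.25607365]
 [ 0.61522996  0.1574077 ]
 [ 0.4679643   0.17993438]]
o [ 0.52526521 -0.05052518] x [-0.1512076 -0.988502 ] y [ 0.988502  -0.1512076] -98.696915
high>95 1333 x -0.1918 -0.0302 y -0.0309 0.0113 z 1.254
crossbar 331 x 0.0383 0.0925 y -0.0531 0.0508 z 0.0736
xbar y-20..-50 60 x 0.0384 0.0507 y -0.0531 -0.0203 z 0.0734
fin 10 x 0.0891 0.0935 y -0.0855 -0.0675 z 0.0346
```

View pics/crop.png

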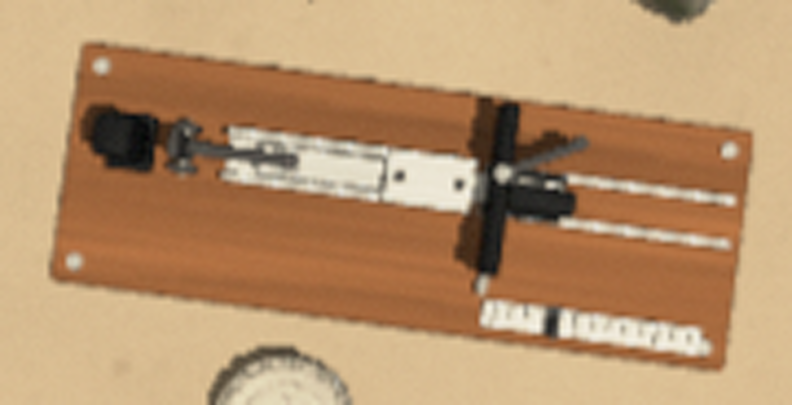

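```bash
cat >> h.py <<'E'
C=np.load('cr.npz');O,CX,CY=C['o'],C['x'],C['y']
def delta(c,yaw):
    """cradle xyz of TCP goal, goal world angle of tool y (deg) -> shift cm, twist deg from measured pose"""
    s=telemetry.read_state();R=np.array(s['eef_rot']);w=np.r_[O+c[0]*CX+c[1]*CY,c[2]]
    a=np.degrees(np.arctan2(R[1,1],R[0,1]));tw=-(yaw-a+180)%360-360 if 0 else -((yaw-a+180)%360-180)
    p=np.array(s['ee_pos']);q=p[:2]-O
    print('goal',w.round(4),'now cradle',np.r_[q@CX,q@CY,p[2]].round(4),'shift cm',((w-p)@R*100).round(2),'twist',round(tw,2),'F',np.round(s['wrist_force'],1),'gap',round(s['finger_gap'],4),'t',s['clock'])
E
python3 -c "
from h import *
print(telemetry.read_state()['joint_pos'])
delta([-.1715,0,.15],81.3);delta([-.1715,0,.066],81.3)"
```

```text
[ 5.84937437e+01  5.03653050e+00  7.86149523e+01 -1.53266922e-04
  9.64621574e+01 -5.90812482e+00]
goal [0.5512 0.119  0.15  ] now cradle [-0.4963 -0.3671  0.2044] shift cm [-44.57 -20.39   5.47] twist -16.9 F [0.1 0.4 0.3] gap 0.0939 t 0.1
goal [0.5512 0.119  0.066 ] now cradle [-0.4963 -0.3671  0.2044] shift cm [-44.57 -20.38  13.87] twist -16.9 F [0.1 0.4 0.3] gap 0.0939 t 0.1
```

Call:
jog_arm([
  [-5.6,-2.5,0],
  [-11.1,-5.1,0],
  [-16.7,-7.6,0],
  [-22.3,-10.2,0.5],
  [-27.9,-12.7,1.5],
  [-33.4,-15.3,2.5],
  [-39,-17.8,3.5],
  [-44.6,-20.4,4.5],
], twist=[-2,-4,-6,-8,-10,-12,-14.5,-16.9], hand=9.4)

```text
clock: 1.1
ee_pos: [0.5525, 0.1177, 0.1597]
eef_rot: [[-0.989, 0.15, -0.001], [0.15, 0.989, 0.0], [0.001, 0.0, -1.0]]
wrist_force: [0.5, 0.3, 0.1]
finger_gap: 0.0942
```

Call:
jog_arm([
  [0,0,0],
  [0,0,0],
  [0,0,0],
  [0,0,0],
  [0,0,0],
  [0,0,0],
  [0,0,0],
  [0,0,0],
], twist=[0,0,0,0,0,0,0,0])

```text
clock: 2.1
ee_pos: [0.5517, 0.1194, 0.1605]
eef_rot: [[-0.988, 0.151, -0.0], [0.151, 0.988, 0.0], [0.0, 0.0, -1.0]]
wrist_force: [0.5, -0.1, 0.7]
finger_gap: 0.0939
```

Run:
```python
from h import *
delta([-.1715,0,.066],81.3)
im,d=cams.camera('scene');X=cloud('scene',d)
big=cv2.resize(im[180:320,250:410],None,fx=4,fy=4,interpolation=cv2.INTER_CUBIC);cv2.imwrite('pics/s1.png',big[...,::-1])
```

```text
goal [0.5512 0.119  0.066 ] now cradle [-0.172   0.0004  0.1605] shift cm [ 0.04 -0.05  9.45] twist 0.0 F [ 0.5 -0.1  0.7] gap 0.0939 t 2.1
```

View pics/s1.png

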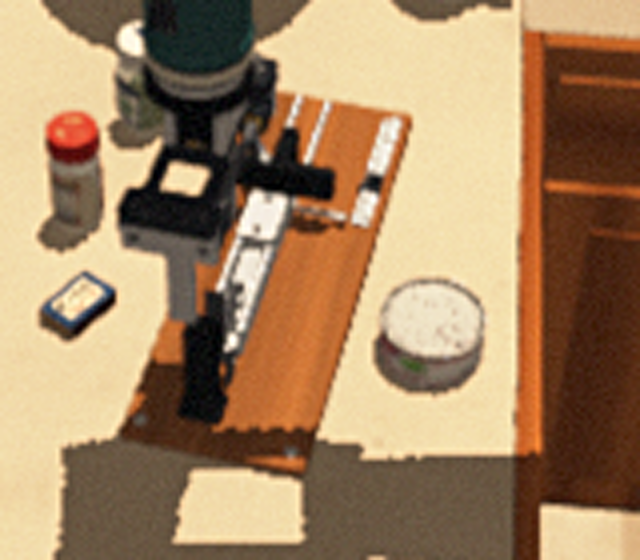

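The open hand is above the grip at (205,380), with its jaws along the cradle's x. I'll descend and squeeze.

Call:
jog_arm([
  [0,0,1.5],
  [0,0,3.5],
  [0,0,5.5],
  [0,0,7.5],
  [0,0,8.8],
  [0,-0.1,9.4],
  [0,-0.1,9.4],
  [0,-0.1,9.4],
], twist=[0,0,0,0,0,0,0,0])

```text
clock: 3.15
ee_pos: [0.5522, 0.1185, 0.0674]
eef_rot: [[-0.988, 0.151, 0.002], [0.151, 0.988, 0.0], [-0.002, 0.001, -1.0]]
wrist_force: [0.2, 0.9, 0.6]
finger_gap: 0.094
```

Call:
jog_arm([
  [0,0,0],
  [0,0,0],
  [0,0,0],
  [0,0,0],
  [0,0,0],
  [0,0,0],
  [0,0,0],
  [0,0,0],
], twist=[0,0,0,0,0,0,0,0], hand=3.5)

```text
clock: 4.15
ee_pos: [0.552, 0.1203, 0.0663]
eef_rot: [[-0.989, 0.15, 0.001], [0.15, 0.989, 0.003], [-0.001, 0.003, -1.0]]
wrist_force: [2.9, 5.9, -2.0]
finger_gap: 0.0394
```

Call:
jog_arm([
  [0,0,0],
  [0,0,0],
  [0,0,0],
  [0,0,0],
  [0,0,0],
  [0,0,0],
  [0,0,0],
  [0,0,0],
], twist=[0,0,0,0,0,0,0,0])

```text
clock: 5.15
ee_pos: [0.5519, 0.1203, 0.0663]
eef_rot: [[-0.989, 0.15, 0.001], [0.15, 0.989, 0.003], [-0.001, 0.003, -1.0]]
wrist_force: [3.0, 6.2, -0.9]
finger_gap: 0.0393
```

Call:
jog_arm([
  [0,0,0],
  [0,0,0],
  [0,0,0],
  [0,0,0],
  [0,0,0],
  [0,0,0],
  [0,0,0],
  [0,0,0],
], twist=[0,0,0,0,0,0,0,0], hand=9.4)

```text
clock: 6.15
ee_pos: [0.5516, 0.1185, 0.0665]
eef_rot: [[-0.988, 0.151, 0.0], [0.151, 0.988, 0.0], [-0.0, 0.0, -1.0]]
wrist_force: [0.1, -0.5, -0.1]
finger_gap: 0.0934
```

Call:
jog_arm([
  [0,0,-1.5],
  [0,0,-4],
  [0,0,-7],
  [0,0,-10],
  [0,0,-10],
  [0,0,-10],
  [0,0,-10],
  [0,0,-10],
], twist=[0,0,0,0,0,0,0,0])

```text
clock: 7.15
ee_pos: [0.5509, 0.1183, 0.165]
eef_rot: [[-0.988, 0.151, -0.003], [0.151, 0.988, -0.0], [0.002, -0.001, -1.0]]
wrist_force: [-0.6, 0.2, -0.1]
finger_gap: 0.094
```

Run:
```python
from h import *
delta([.170,.0005,.16],-8.7)
im,d=cams.camera('top');np.savez('top1.npz',im=im,d=d);X=cloud('top',d)
q=X[...,:2]-O;cx=q@CX;cy=q@CY;z=X[...,2]
for n,m in(('xbar',(z>.06)&(z<.08)&(cx>.0)&(cx<.2)&(cy<-.02)&(cy>-.056)),('fin',(z>.024)&(z<.045)&(cy<-.066)&(cy>-.09)&(cx>0)&(cx<.2)),('lever/blk',(z>.06)&(z<.08)&(cx>.15)&(cx<.2)&(abs(cy)<.06))):
    if m.sum():print(n,m.sum(),cx[m].min(),cx[m].max(),np.median(cx[m]),cy[m].min(),cy[m].max())
# colour-based fin: dark on strip, ray at z .035 and strip contour
p=np.array([proj('top',[*(O+a*CX-.075*CY),.035]) for a in (.05,.15)]);print(p)
big=cv2.resize(im[205:295,300:420],None,fx=6,fy=6,interpolation=cv2.INTER_CUBIC);cv2.imwrite('pics/t1.png',big[...,::-1])
# gray profile along strip at z=.035 and at .014
g=cv2.cvtColor(im,cv2.COLOR_RGB2GRAY)
for zz in(.035,):
  for yy in(-.072,-.076,-.080):
    xs=np.arange(.075,.110,.0015);uv=np.array([proj('top',[*(O+a*CX+yy*CY),zz]) for a in xs],np.float32)
    v=cv2.remap(g,uv[:,0][None],uv[:,1][None],cv2.INTER_LINEAR)[0];print(zz,yy,v.tolist())
```

```text
goal [ 0.5001 -0.2186  0.16  ] now cradle [-0.1708 -0.0002  0.165 ] shift cm [ -0.07 -34.08   0.52] twist 90.0 F [-0.6  0.2 -0.1] gap 0.094 t 7.15
xbar 65 0.1333156626465173 0.1454863339940598 0.13802557678676178 -0.051550261288311756 -0.02024931654831472
fin 9 0.08902593337662583 0.09201926115722625 0.08981484141434593 -0.08549941302501235 -0.06747656671259411
lever/blk 121 0.15003808225708334 0.18559074125855832 0.1677178708943664 -0.012230001441111455 0.035633456396742036
[[355.3741128  270.98269735]
 [392.7994698  276.0838975 ]]
0.035 -0.072 [221, 233, 240, 241, 235, 207, 166, 113, 77, 57, 64, 82, 152, 209, 229, 238, 239, 215, 183, 206, 228, 235, 240, 240]
0.035 -0.076 [237, 240, 241, 241, 241, 204, 159, 103, 59, 50, 59, 85, 147, 222, 234, 241, 241, 234, 215, 217, 231, 237, 242, 241]
0.035 -0.08 [231, 233, 233, 233, 229, 204, 157, 108, 59, 57, 62, 91, 135, 200, 229, 235, 233, 229, 214, 203, 213, 221, 228, 230]
```

View pics/t1.png

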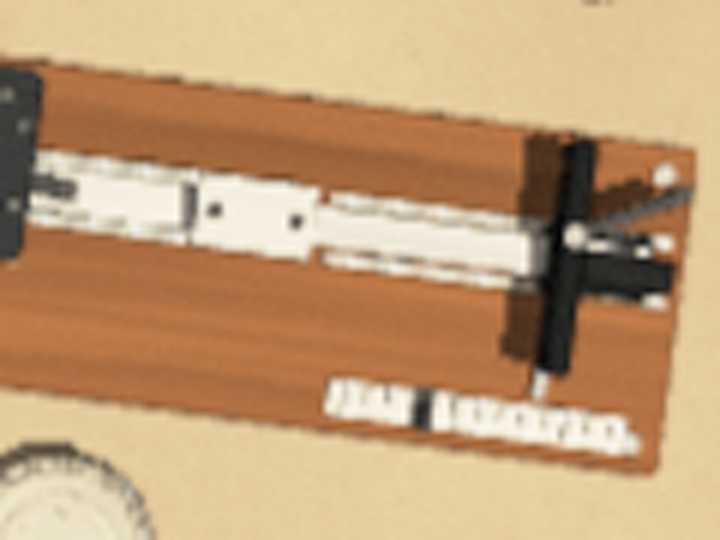

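The leg has sprung out: the crossbar is at (568,255), the pointer tip at (540,385) and the marker at (423,410), at cradle x≈0.0895. The lever is open. Next I'll move over the leg.

Call:
jog_arm([
  [0,-4,0],
  [0,-8.5,0],
  [0,-13,0],
  [0,-17.5,0],
  [0,-22,0],
  [0,-26,0],
  [0,-30,0],
  [0,-34.1,0],
], twist=[10,20,30,40,50,60,70,80], hand=9.4)

```text
clock: 8.2
ee_pos: [0.4995, -0.2199, 0.166]
eef_rot: [[-0.017, 1.0, -0.0], [1.0, 0.017, 0.0], [0.0, -0.0, -1.0]]
wrist_force: [0.7, -0.1, 0.5]
finger_gap: 0.094
```

Call:
jog_arm([
  [0,0,0],
  [0,0,0],
  [0,0,0],
  [0,0,0],
  [0,0,0],
  [0,0,0],
  [0,0,0],
  [0,0,0],
], twist=[10,10,10,10,10,10,10,10])

```text
clock: 9.2
ee_pos: [0.5, -0.2187, 0.1665]
eef_rot: [[0.151, 0.989, 0.0], [0.989, -0.151, 0.0], [0.0, 0.0, -1.0]]
wrist_force: [-0.1, -1.0, -0.3]
finger_gap: 0.0938
```

```bash
python3 -c "
from h import *
delta([.168,.0005,.041],-8.7)"
```

```text
goal [ 0.5004 -0.2167  0.041 ] now cradle [0.1701 0.0005 0.1665] shift cm [ 0.2   0.   12.55] twist 0.01 F [-0.1 -1.  -0.3] gap 0.0938 t 9.2
```

Call:
jog_arm([
  [0,0,2],
  [0,0,4.5],
  [0,0,7],
  [0,0,9.5],
  [0,0,11.5],
  [0,0,12.4],
  [0,0,12.4],
  [0,0,12.4],
], twist=[0,0,0,0,0,0,0,0])

```text
clock: 10.2
ee_pos: [0.5007, -0.2191, 0.0436]
eef_rot: [[0.151, 0.988, 0.002], [0.988, -0.151, -0.001], [-0.001, 0.002, -1.0]]
wrist_force: [-0.1, 0.2, -0.4]
finger_gap: 0.0939
```

Call:
jog_arm([
  [0,0,0],
  [0,0,0],
  [0,0,0],
  [0,0,0],
  [0.3,0,0],
  [0.6,0,0],
  [0.9,0,0],
  [1.2,0,0],
], twist=[0,0,0,0,0,0,0,0], hand=7.6)

```text
clock: 11.2
ee_pos: [0.5018, -0.2065, 0.0425]
eef_rot: [[0.151, 0.989, 0.0], [0.989, -0.151, 0.0], [0.0, 0.0, -1.0]]
wrist_force: [0.6, 1.0, 0.6]
finger_gap: 0.076
```

Call:
jog_arm([
  [0.6,0,0],
  [1.2,0,0],
  [1.8,0,0],
  [2.4,0,0],
  [3.0,0,0],
  [3.6,0,0],
  [4.2,0,0],
  [4.2,0,0],
], twist=[0,0,0,0,0,0,0,0])

```text
clock: 12.2
ee_pos: [0.5079, -0.1665, 0.0425]
eef_rot: [[0.151, 0.989, -0.0], [0.989, -0.151, -0.003], [-0.003, 0.0, -1.0]]
wrist_force: [-0.5, -5.5, -1.4]
finger_gap: 0.0757
```

```bash
cat > m.py <<'E'
from h import *
import sys
delta([.1035,.0005,.043],-8.7)
for n in('top','scene'):
    im,d=cams.camera(n);np.savez(n+sys.argv[1]+'.npz',im=im,d=d);X=cloud(n,d)
    q=X[...,:2]-O;cx=q@CX;cy=q@CY;z=X[...,2]
    for k,m in(('xbar',(z>.06)&(z<.08)&(cx>.0)&(cx<.2)&(cy<-.02)&(cy>-.056)),('fin',(z>.024)&(z<.045)&(cy<-.066)&(cy>-.09)&(cx>0)&(cx<.2)),('pointer',(z>.016)&(z<.03)&(cy<-.053)&(cy>-.063)&(cx>.03)&(cx<.2))):
        if m.sum():print(n,k,m.sum(),cx[m].min(),cx[m].max(),np.median(cx[m]))
    u,v=map(int,proj(n,[*(O+.1*CX-.05*CY),.03]));r=36 if n=='scene' else 30
    big=cv2.resize(im[v-r:v+r,u-r-8:u+r+8],None,fx=8,fy=8,interpolation=cv2.INTER_CUBIC);cv2.imwrite(f'pics/{n}_{sys.argv[1]}.png',big[...,::-1])
a=cv2.imread(f'pics/top_{sys.argv[1]}.png');b=cv2.imread(f'pics/scene_{sys.argv[1]}.png')
a=cv2.resize(a,(400,315));b=cv2.resize(b,(400,330));cv2.imwrite(f'pics/c_{sys.argv[1]}.png',np.hstack([np.vstack([a,np.zeros((15,400,3),np.uint8)]),b]))
E
python3 m.py 2
```

```text
goal [ 0.5101 -0.1529  0.043 ] now cradle [0.1173 0.0004 0.0425] shift cm [ 1.38  0.01 -0.05] twist 0.01 F [-0.5 -5.5 -1.4] gap 0.0757 t 12.2
top pointer 7 0.04001808537943716 0.19135648820450893 0.07226466672702135
scene xbar 52 0.08577390636400964 0.11374227599413843 0.09763574429651906
scene fin 13 0.07964413366170155 0.09154310206050267 0.0877993237833092
scene pointer 8 0.09602908619559812 0.15620520377017935 0.10616606202907981
```

View pics/c_2.png

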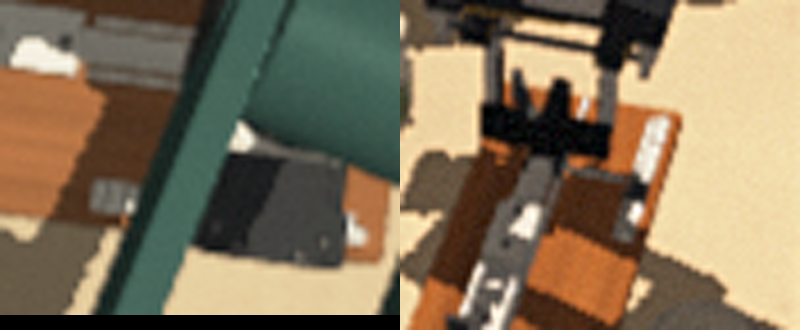

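Left (top view): the arm hides the runner. Right (scene view): the crossbar is at (545,140), with the pointer tip (630,180) close to the marker (637,190) and the lever open. I'll measure the crossbar from scene depth, calibrated against the caught position, and try the wrist camera.

Run:
```python
from h import *
for f,x0 in(('scene0.npz',.045),('scene2.npz',.1033)):
    F=np.load(f);X=cloud('scene',F['d']);q=X[...,:2]-O;cx=q@CX;cy=q@CY;z=X[...,2]
    for k,lo,hi in(('-y',-.035,-.015),('+y',.015,.035)):
        m=(z>.048)&(z<.066)&(cx>x0-.03)&(cx<x0+.03)&(cy>lo)&(cy<hi); t=(z>.071)&(z<.08)&(cx>x0-.03)&(cx<x0+.03)&(cy>lo)&(cy<hi)
        print(f,k,'front',m.sum(),np.percentile(cx[m],[10,50,90]).round(4),'top',t.sum(),np.percentile(cx[t],[5,50,95]).round(4) if t.sum() else '')
    m=(z>.019)&(z<.034)&(cx>.07)&(cx<.11)&(cy>-.09)&(cy<-.067);print('fin',m.sum(),np.percentile(cx[m],[10,50,90]).round(4))
    g=cv2.cvtColor(F['im'],cv2.COLOR_RGB2GRAY)
    xs=np.arange(x0-.022,x0+.014,.002);uv=np.array([proj('scene',[*(O+a*CX-.025*CY),.073]) for a in xs],np.float32);print('bar',(xs[0]-x0).round(4),cv2.remap(g,uv[:,0][None],uv[:,1][None],1)[0].tolist())
    xs=np.arange(.076,.106,.002);uv=np.array([proj('scene',[*(O+a*CX-.075*CY),.035]) for a in xs],np.float32);print('fin.076+',cv2.remap(g,uv[:,0][None],uv[:,1][None],1)[0].tolist())
im,d=cams.camera('wrist');cv2.imwrite('pics/w2.png',im[...,::-1])
```

```text
scene0.npz -y front 24 [0.0334 0.0371 0.0406] top 12 [0.0356 0.0396 0.0452]
scene0.npz +y front 24 [0.0331 0.037  0.0425] top 13 [0.035  0.0448 0.0709]
fin 14 [0.0855 0.088  0.0906]
bar -0.022 [6, 7, 7, 6, 6, 10, 14, 15, 13, 16, 30, 46, 84, 131, 173, 184, 193, 189]
fin.076+ [38, 39, 39, 37, 35, 56, 81, 113, 142, 173, 190, 206, 216, 212, 208]
scene2.npz -y front 22 [0.0924 0.096  0.1014] top 7 [0.0938 0.0996 0.1019]
scene2.npz +y front 26 [0.0898 0.0952 0.1213] top 14 [0.0943 0.1092 0.131 ]
fin 19 [0.0822 0.0873 0.0913]
bar -0.022 [12, 8, 6, 7, 8, 10, 9, 8, 8, 17, 30, 67, 115, 166, 186, 194, 195, 195]
fin.076+ [26, 28, 29, 28, 27, 32, 41, 54, 69, 85, 114, 150, 183, 197, 212]
```

View pics/w2.png

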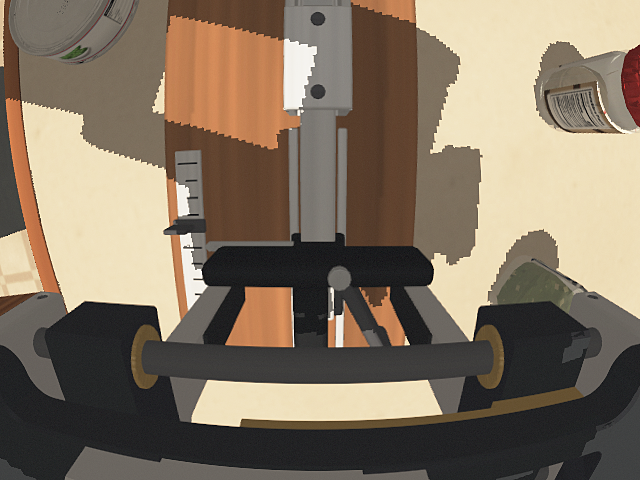

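The wrist view shows it well: the pointer tongue ends at about (207,245) and the marker fin is at (165–205, 228), slightly further in. The fingers stand against the crossbar. I'll measure both by casting rays from this view.

```bash
cat > w.py <<'E'
from h import *
import sys
def wray(p,R,t,u,v,z):
    a=np.array([u-p['cx'],v-p['cy']]);r=np.linalg.norm(a);th=r/p['fx'];c=np.r_[a/r*np.sin(th),np.cos(th)]
    o=-R.T@t;w=R.T@c;X=o+w*(z-o[2])/w[2];q=X[:2]-O;return np.array([q@CX,q@CY])
def wproj(p,R,t,X):
    c=R@X+t;th=np.arctan2(np.hypot(c[0],c[1]),c[2]);h=np.hypot(c[0],c[1]);return p['cx']+p['fx']*th*c[0]/h,p['cy']+p['fy']*th*c[1]/h
p,R,t=P('wrist');im,d=cams.camera('wrist');np.savez('w.npz',im=im);o=-R.T@t
print('cam cradle',(o[:2]-O)@CX,(o[:2]-O)@CY,o[2]);delta([.1035,.0005,.043],-8.7)
g=cv2.cvtColor(im,cv2.COLOR_RGB2GRAY)
x0=float(sys.argv[1])
for n,ys,z,xc in(('pointer',(-.054,-.057,-.060),.022,x0),('fin@35',(-.070,-.075,-.08),.035,.0895),('fin@22',(-.075,),.022,.0895),('bar top edge',(-.03,.03),.073,x0)):
    for y in ys:
        xs=np.arange(-.014,.0145,.001)+xc;uv=np.array([wproj(p,R,t,np.r_[O+a*CX+y*CY,z]) for a in xs],np.float32)
        print(n,y,'from',xs[0].round(4),cv2.remap(g,uv[:,0][None],uv[:,1][None],1)[0].tolist())
u,v=map(int,wproj(p,R,t,np.r_[O+.0895*CX-.07*CY,.03]));v0=max(0,v-35)
cv2.imwrite('pics/wc_%s.png'%sys.argv[2],cv2.resize(im[v0:v0+70,max(0,u-50):u+50],None,fx=7,fy=7,interpolation=cv2.INTER_CUBIC)[...,::-1]);print('crop origin',max(0,u-50),v0)
E
python3 w.py .1033 2
```

```text
cam cradle 0.04997277293808913 0.0005288069489967309 0.2214260972455773
goal [ 0.5101 -0.1529  0.043 ] now cradle [0.1173 0.0004 0.0425] shift cm [ 1.38  0.01 -0.05] twist 0.0 F [-0.1 -4.8 -0.4] gap 0.0758 t 12.4
pointer -0.054 from 0.0893 [74, 75, 75, 76, 77, 75, 76, 75, 75, 75, 74, 74, 105, 109, 110, 38, 23, 26, 26, 29, 23, 27, 26, 29, 28, 28, 27, 30, 30]
pointer -0.057 from 0.0893 [75, 75, 75, 76, 75, 76, 73, 73, 73, 75, 73, 73, 104, 110, 107, 107, 102, 38, 23, 24, 24, 24, 27, 27, 27, 29, 28, 29, 29]
pointer -0.06 from 0.0893 [70, 70, 72, 71, 72, 72, 70, 69, 71, 71, 70, 70, 102, 110, 109, 109, 108, 108, 77, 66, 35, 26, 28, 27, 26, 29, 24, 32, 29]
fin@35 -0.07 from 0.0755 [240, 240, 240, 240, 241, 240, 241, 248, 143, 127, 75, 53, 54, 48, 47, 46, 45, 39, 126, 247, 241, 241, 240, 242, 214, 236, 130, 248, 241]
fin@35 -0.075 from 0.0755 [142, 140, 139, 138, 139, 140, 139, 140, 144, 143, 82, 48, 59, 56, 47, 48, 48, 51, 41, 147, 142, 142, 141, 140, 142, 141, 139, 141, 142]
fin@35 -0.08 from 0.0755 [217, 217, 213, 224, 230, 217, 210, 213, 210, 227, 244, 232, 225, 219, 158, 35, 83, 100, 88, 217, 215, 227, 227, 226, 219, 211, 217, 228, 229]
fin@22 -0.075 from 0.0755 [240, 241, 240, 241, 240, 240, 241, 241, 241, 244, 190, 120, 111, 51, 55, 53, 46, 47, 46, 46, 40, 110, 249, 241, 241, 241, 241, 234, 208]
bar top edge -0.03 from 0.0893 [113, 27, 25, 24, 27, 29, 26, 25, 27, 25, 29, 29, 29, 31, 32, 29, 32, 28, 21, 101, 150, 148, 147, 146, 146, 148, 147, 146, 146]
bar top edge 0.03 from 0.0893 [78, 29, 26, 27, 26, 24, 30, 28, 26, 27, 29, 26, 29, 30, 31, 28, 30, 28, 25, 55, 73, 69, 74, 73, 149, 148, 151, 150, 152]
crop origin 138 189
```

View pics/wc_2.png

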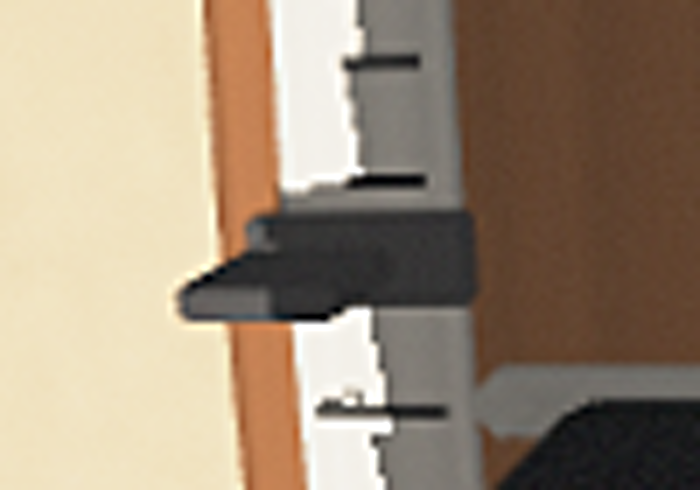

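Crop: the fin's top face spans (185–270, 287–318) and the pointer tongue spans v 365–437 with its tip at (475,400). I'll convert these.

Run:
```python
import sys;sys.argv=['w','.1033','3']
from w import *
f=lambda x,y,z:wray(p,R,t,138+(x+.5)/7-.5,189+(y+.5)/7-.5,z).round(4)
print('fin top near',f(230,287,.035),'far',f(230,319,.035));print('left end',f(183,302,.035))
for z in(.022,.024):print(z,'tongue near',f(520,366,z),'far',f(492,437,z),'tip',f(473,401,z))
```

```text
cam cradle 0.049981107124879874 0.0005314661251955949 0.22143095008516903
goal [ 0.5101 -0.1529  0.043 ] now cradle [0.1173 0.0004 0.0425] shift cm [ 1.38  0.01 -0.05] twist -0.0 F [ 1.  -5.  -0.5] gap 0.0759 t 12.45
pointer -0.054 from 0.0893 [76, 74, 74, 76, 75, 75, 77, 75, 74, 75, 74, 74, 105, 110, 110, 35, 26, 24, 27, 24, 23, 27, 25, 25, 25, 27, 30, 27, 30]
pointer -0.057 from 0.0893 [76, 76, 76, 75, 73, 74, 75, 75, 73, 74, 74, 73, 105, 110, 108, 107, 102, 41, 22, 27, 25, 25, 28, 25, 27, 26, 27, 28, 30]
pointer -0.06 from 0.0893 [70, 70, 71, 70, 69, 73, 71, 72, 70, 71, 70, 71, 105, 110, 108, 109, 110, 108, 74, 68, 36, 21, 26, 27, 28, 26, 28, 27, 32]
fin@35 -0.07 from 0.0755 [241, 241, 240, 241, 240, 241, 241, 248, 141, 126, 76, 52, 53, 49, 47, 47, 45, 38, 133, 247, 241, 241, 240, 242, 214, 236, 130, 248, 241]
fin@35 -0.075 from 0.0755 [141, 141, 141, 138, 138, 140, 140, 140, 145, 142, 83, 48, 53, 49, 45, 43, 50, 49, 42, 147, 142, 142, 141, 140, 141, 140, 140, 143, 141]
fin@35 -0.08 from 0.0755 [217, 217, 213, 224, 228, 217, 211, 212, 211, 226, 244, 233, 223, 220, 153, 34, 82, 100, 88, 217, 216, 227, 228, 227, 216, 212, 216, 228, 229]
fin@22 -0.075 from 0.0755 [241, 240, 241, 241, 240, 241, 240, 241, 240, 243, 186, 118, 110, 53, 55, 51, 45, 48, 47, 46, 39, 117, 249, 241, 241, 241, 240, 234, 209]
bar top edge -0.03 from 0.0893 [112, 28, 26, 26, 27, 27, 28, 26, 29, 26, 30, 29, 31, 30, 30, 30, 28, 30, 25, 101, 151, 148, 148, 147, 147, 147, 146, 147, 146]
bar top edge 0.03 from 0.0893 [76, 28, 27, 24, 25, 28, 28, 30, 29, 25, 31, 30, 31, 31, 28, 33, 24, 28, 23, 54, 73, 69, 73, 76, 149, 149, 152, 151, 152]
crop origin 138 189
fin top near [ 0.0913 -0.079 ] far [ 0.0938 -0.0793]
left end [ 0.0924 -0.0832]
0.022 tongue near [ 0.1009 -0.0594] far [ 0.1069 -0.0623] tip [ 0.1038 -0.0637]
0.024 tongue near [ 0.1004 -0.0588] far [ 0.1063 -0.0616] tip [ 0.1033 -0.063 ]
```

The wrist view puts the pointer about 11 mm outside the fin (0.1036 vs 0.0925). The sparse top-view depth gives 13–14 mm. I'll push in 1.1 cm and look again.

Call:
jog_arm([
  [0.3,0,0],
  [0.6,0,0],
  [0.9,0,0],
  [1.1,0,0],
  [1.1,0,0],
  [1.1,0,0],
  [1.1,0,0],
  [1.1,0,0],
], twist=[0,0,0,0,0,0,0,0])

```text
clock: 13.45
ee_pos: [0.5096, -0.1557, 0.0425]
eef_rot: [[0.151, 0.988, -0.0], [0.988, -0.151, -0.003], [-0.003, 0.0, -1.0]]
wrist_force: [-0.0, -5.5, -0.7]
finger_gap: 0.0758
```

```bash
python3 w.py .0927 4
```

```text
cam cradle 0.03899099742434575 0.000531711777670971 0.22143494864089738
goal [ 0.5101 -0.1529  0.043 ] now cradle [0.1063 0.0004 0.0425] shift cm [ 0.28  0.01 -0.05] twist 0.0 F [-0.6 -5.1 -1.9] gap 0.0762 t 13.5
pointer -0.054 from 0.0787 [74, 74, 79, 76, 75, 75, 74, 75, 74, 74, 74, 88, 111, 109, 98, 19, 27, 26, 27, 25, 25, 26, 27, 25, 28, 26, 27, 27, 32]
pointer -0.057 from 0.0787 [75, 74, 73, 75, 75, 75, 74, 74, 74, 75, 74, 87, 111, 107, 104, 109, 85, 29, 23, 21, 27, 26, 24, 25, 28, 29, 27, 28, 31]
pointer -0.06 from 0.0787 [71, 71, 71, 69, 71, 69, 72, 71, 72, 70, 70, 86, 110, 110, 110, 109, 108, 89, 74, 56, 25, 26, 28, 26, 26, 27, 29, 29, 33]
fin@35 -0.07 from 0.0755 [241, 240, 240, 241, 241, 241, 251, 110, 128, 66, 53, 53, 56, 46, 45, 46, 46, 40, 146, 245, 241, 240, 243, 232, 150, 143, 249, 241, 240]
fin@35 -0.075 from 0.0755 [138, 139, 138, 141, 141, 140, 142, 132, 155, 75, 52, 50, 55, 47, 46, 46, 48, 49, 49, 142, 142, 141, 142, 140, 140, 139, 141, 140, 142]
fin@35 -0.08 from 0.0755 [231, 222, 211, 211, 235, 233, 229, 219, 213, 218, 231, 230, 231, 220, 71, 37, 76, 97, 101, 207, 216, 227, 229, 231, 221, 210, 217, 233, 238]
fin@22 -0.075 from 0.0755 [241, 241, 241, 241, 240, 241, 241, 241, 242, 251, 120, 126, 81, 49, 53, 56, 49, 46, 48, 45, 45, 40, 185, 245, 241, 240, 242, 240, 168]
bar top edge -0.03 from 0.0787 [97, 22, 28, 25, 28, 28, 26, 22, 28, 28, 31, 32, 32, 31, 30, 28, 28, 26, 35, 142, 148, 146, 148, 146, 147, 147, 146, 146, 147]
bar top edge 0.03 from 0.0787 [68, 25, 27, 24, 27, 28, 28, 26, 23, 27, 28, 32, 31, 30, 29, 30, 30, 27, 26, 71, 73, 71, 98, 101, 157, 151, 153, 150, 152]
crop origin 139 208
```

View pics/wc_4.png

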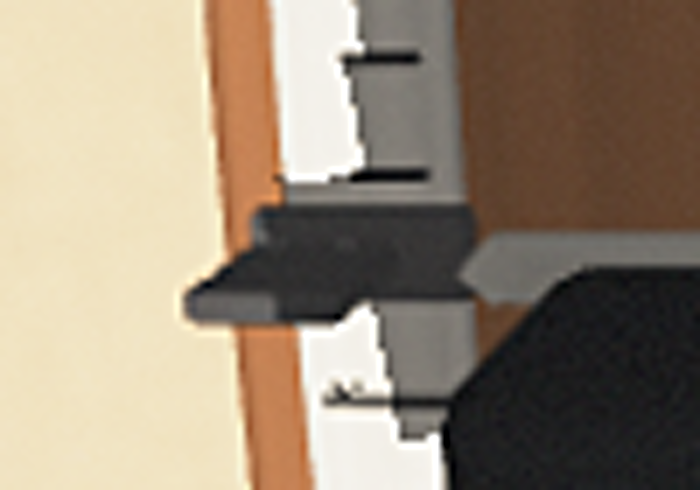

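```bash
python3 - <<'E' | tail -6
import sys;sys.argv=['w','.0927','5']
from w import *
f=lambda x,y,z:wray(p,R,t,139+(x+.5)/7-.5,208+(y+.5)/7-.5,z).round(4)
print('fin top',f(230,292,.035),f(230,322,.035))
for z in(.016,.018,.022):print(z,'base',f(430,205,z),f(430,299,z))
print('tongue',f(520,232,.022),f(492,303,.022),f(460,268,.022))
E
```

```text
crop origin 139 208
fin top [ 0.0914 -0.0795] [ 0.0938 -0.0798]
0.016 base [ 0.089  -0.0684] [ 0.0972 -0.0691]
0.018 base [ 0.0885 -0.0678] [ 0.0966 -0.0684]
0.022 base [ 0.0875 -0.0664] [ 0.0955 -0.0671]
tongue [ 0.0898 -0.0588] [ 0.0958 -0.0617] [ 0.0928 -0.0642]
```

All three agree: pointer 0.0928, fin 0.0926, marker base centre 0.0925. The fingers are holding the leg with about 5 N and the lever is open. Now I'll squeeze the lever shut.

Call:
jog_arm([
  [0,0,0],
  [0,0,0],
  [0,0,0],
  [0,0,0],
  [0,0,0],
  [0,0,0],
  [0,0,0],
  [0,0,0],
], twist=[0,0,0,0,0,0,0,0], hand=1.5)

```text
clock: 14.55
ee_pos: [0.5103, -0.156, 0.0434]
eef_rot: [[0.152, 0.988, 0.001], [0.988, -0.152, -0.003], [-0.003, 0.002, -1.0]]
wrist_force: [-0.6, -5.0, 1.3]
finger_gap: 0.0224
```

Call:
jog_arm([
  [0,0,0],
  [0,0,0],
  [0,0,0],
  [0,0,0],
  [0,0,0],
  [0,0,0],
  [0,0,0],
  [0,0,0],
], twist=[0,0,0,0,0,0,0,0])

```text
clock: 15.55
ee_pos: [0.5103, -0.156, 0.0433]
eef_rot: [[0.152, 0.988, 0.001], [0.988, -0.152, -0.003], [-0.003, 0.002, -1.0]]
wrist_force: [0.5, -4.6, 1.4]
finger_gap: 0.0228
```

Run:
```python
import sys;sys.argv=['w','.0927','6']
from w import *
a=cv2.imread('pics/wc_6.png')
b=cv2.resize(im[215:365,250:420],None,fx=490/150,fy=490/150)[...,::-1]
c=np.hstack([a,b]);cv2.imwrite('pics/f6.png',cv2.resize(c,(800,int(800*490/c.shape[1]))))
```

```text
cam cradle 0.03913957764567048 0.0009632348466967197 0.2222366139464679
goal [ 0.5101 -0.1529  0.043 ] now cradle [0.1065 0.0011 0.0433] shift cm [ 0.3  -0.06  0.03] twist -0.06 F [-0.9 -5.   1.1] gap 0.0225 t 15.6
pointer -0.054 from 0.0787 [77, 76, 78, 77, 77, 77, 76, 76, 76, 75, 76, 86, 112, 113, 100, 27, 27, 28, 27, 27, 26, 27, 29, 26, 29, 28, 28, 30, 31]
pointer -0.057 from 0.0787 [76, 75, 76, 75, 74, 76, 76, 76, 75, 75, 75, 88, 113, 112, 109, 111, 92, 26, 28, 28, 24, 26, 27, 26, 27, 28, 29, 31, 31]
pointer -0.06 from 0.0787 [74, 73, 73, 72, 72, 72, 73, 73, 73, 72, 71, 83, 112, 111, 110, 113, 111, 104, 75, 60, 24, 27, 29, 26, 29, 30, 29, 29, 33]
fin@35 -0.07 from 0.0755 [242, 242, 242, 242, 242, 242, 248, 111, 133, 71, 53, 56, 50, 48, 47, 48, 47, 34, 167, 249, 242, 242, 243, 248, 212, 159, 250, 242, 242]
fin@35 -0.075 from 0.0755 [142, 142, 143, 144, 143, 144, 144, 148, 159, 77, 52, 52, 52, 47, 48, 47, 51, 51, 49, 156, 143, 145, 144, 143, 144, 144, 143, 145, 143]
fin@35 -0.08 from 0.0755 [218, 213, 226, 241, 241, 229, 220, 210, 232, 235, 235, 227, 220, 218, 103, 39, 68, 101, 111, 232, 234, 233, 226, 218, 217, 226, 240, 237, 224]
fin@22 -0.075 from 0.0755 [242, 242, 242, 242, 242, 242, 242, 242, 242, 249, 111, 131, 82, 53, 55, 53, 49, 47, 47, 48, 46, 38, 233, 247, 242, 242, 243, 248, 216]
bar top edge -0.03 from 0.0787 [103, 22, 30, 26, 26, 28, 31, 29, 23, 25, 28, 30, 32, 31, 28, 30, 30, 26, 25, 123, 150, 150, 149, 149, 149, 150, 149, 149, 151]
bar top edge 0.03 from 0.0787 [69, 25, 27, 28, 27, 30, 28, 30, 30, 28, 29, 33, 32, 33, 28, 31, 29, 27, 27, 125, 156, 154, 156, 155, 154, 155, 154, 155, 155]
crop origin 139 208
```

View pics/f6.png

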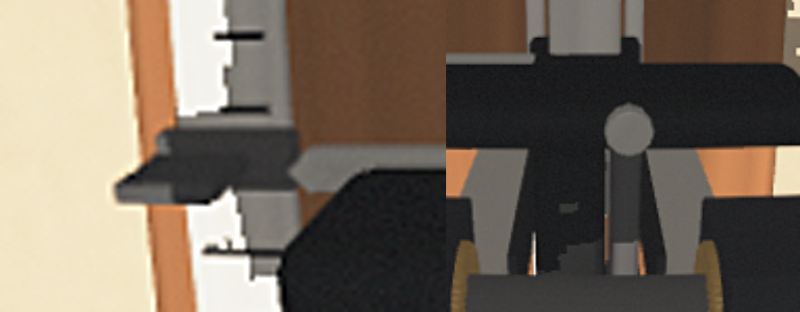

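Left: the pointer is still level with the marker. Right: the lever (628,190) lies straight along the block between the fingers, and the 22.5 mm gap matches the 23 mm shut width. I'll hand the job in.

```bash
python3 -c "
from h import *
print(workorder.sign_off());delta([.1035,.0005,.043],-8.7)"
```

```text
the job is handed in; nothing more can be done
None
the job is handed in; nothing more can be done
```

The job is done and handed in at about 15.6 s of the 42 s allowed. The hand-in gave no verdict, so the results below are my own checks.

**What I did:** I squeezed the trigger until it stopped moving and released it, and the leg sprang out to cradle x≈0.14 m. I then pushed the leg back in by its crossbar with the lever open, held it at the mark, and squeezed the lever shut. The gripper is still holding it there.

**Last checks:**
- **Pointer at the mark:** just before the squeeze the wrist camera put the pointer at 0.0928 m and the fin at 0.0926 m. The tool moved only about 0.2 mm along x during the squeeze.
- **Lever shut:** the finger opening was 22.5 to 22.8 mm, against 23 mm expected with the lever shut. In the last picture the lever lies straight along the block.
- **Holding force:** the wrist read about 5 N, which matches the leg's spring.

**Disagreements and things not checked:**
- The coarse top-camera depth put the fin at about 0.090 m, roughly 2.5 mm from the wrist camera's value. I trusted the wrist view, because it shows pointer and marker together, and either value is inside the 5 mm tolerance.
- The trigger pinch was 39.4 mm wide rather than the 41 mm stated for the stop. I took that as fully squeezed, and the leg sprang out.
- I did not measure the trigger's return to rest. The evidence is that contact force fell to near zero on release.

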